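# Finish weighing a pulley blank with the thin weight from the scoop tray

## Robot

A 6-joint arm with a two-finger parallel gripper is mounted at the origin on a cart in front of the work surface, level with it; the furniture and walls round the work are solid. World frame = base frame: x ahead of the robot, y to its left, z up, the work surface at z = 0. Lengths are in m, angles in degrees, forces in N, time in s.
With the tool pointing down it reaches from about 0.25 to 0.725 m from the base axis. Payload 9.7 kg.
Tool frame: the origin (TCP) lies on the centre line of the jaws, within the pads' length; the fingertips stand 22 mm ahead of it and the grasp point (between the pads) lies 3 mm ahead of it; z points along the fingers, y is the direction in which the jaws open and shut (so a half turn about z gives the same grasp; the last joint's range is limited). The gripper opens to 85 mm and grips with 20 to 120 N. Pads are 22 mm wide; open, the fingers measure 114 mm over their backs; the gripper's body (76 mm by 85 mm) begins 54 mm behind the grasp point. The pads swing forward as they close: fully open they stand 13 mm farther back than shut.
Start: joints at [70.989, 4.979, 10.078, 95.1, 0, 90], TCP at [0.179, 0.52, 0.253] pointing down, gripper open.
Joint ranges: [-179.16, 179.16], [-48.56, 103.87], [-65.8, 70.77], [-126.05, 130.52], [-82.76, 87.17], [-180, 180]. Speed limits (degrees/s): [127.2, 127.2, 147.25, 180, 180, 180].

## Interface

Orientations are given as [roll, pitch, yaw] about the fixed x, y, z axes, in that order (R = Rz(yaw) Ry(pitch) Rx(roll)).
In Python, from workcell import get_obs, camera, camera_params, job_done gives the robot as it stands.
- The arm moves only by the tool servo_tool, never from a script. Its argument "steps" is a list of rows, each an object of numbers: "x", "y", "z": the shift along the world's x, y, z in mm; "yaw": the turn about the world's z in degrees. A call has 1 to 12 rows; each row is the pose to reach, as a shift and turn from the pose measured when the call began; what a row does not reach only later rows make up. A row lasts 1/8 s, in which the tool goes at most 62.5 mm and 10.7 degrees, less where a joint would pass 70% of its speed; a pose out of reach is approached as far as the arm can. A call with a gripper value outside its range is refused whole. "grip" is the finger opening in mm, from 0 to 85.4, set as the call begins (left out, the last holds). The fingers move at their own pace and stop on an object; "grip_force" is the grip in N (left out, the last holds). Time passes only in rows, so rows that repeat a pose let the fingers close. It gives the time, the measured TCP pose, the force and the opening at its end, in the units of the state.
- get_obs(): the state, without advancing time (a new reading comes with each control period).
- camera(name): name is "scene" or "top"; returns (picture, depth): 384x512x3 uint8, red, green, blue; 384x512 float32, m along the optical axis (not along the pixel's ray), 0 where there is no reading.
- camera_params(name): a dict with "intrinsics" (3x3 intrinsics, pixels), "rvec" (rotation vector, rad) and "tvec" (3), from world to camera coordinates, as OpenCV has them. Camera axes: x right, y down, z forward; pixel columns grow to the right and rows downward; lengths in m; the calibration is good to about 2 mm. A picture is of the moment at which its call begins. camera_params takes no time and is no camera call.
- job_done(): hands the job in, once; it reports no verdict.
The state is a dict: "time": time; "q": joint angles; "qd": joint speeds; "joint_efforts": joint torques, N m; "ee_pos": TCP position; "tcp_rot": TCP orientation; "wrist_force": force on the tool from outside, world axes, zero at the start; "torque": the same for the moment, N m; "opening": finger opening in m.
Only numpy, scipy, OpenCV 4.12 (cv2) and the standard library are available. Lean on these libraries where they do the work, as an engineer would, in place of code of your own. Each camera call takes 0.05 s, during which the arm holds its last target.

## Task

A pulley blank is being weighed on the beam balance and only the thin 50 g weight is still missing. It lies too flat to pick up: tip the scoop tray by its grip, handle end up, until the weight slides into the pointed nose by itself, set the tray back down flat with the weight still in the nose, then take the weight there and lay it flat, centred on top of the thick weight on the raised pan, so that the beam comes level. Leave the blank, the thick weight and the other things on the bench where they are.

Things in the scene. Friction and masses are not known exactly. Their poses are not given: they have to be found in the camera images.
- tray: Loose scoop tray of smooth aluminium sheet on four rubber feet, 149 mm long without its grip, 134 wide, 30 high, 0.3 to 0.45 kg. Origin: on the bench under its middle, z up; nose along its -x, grip at +x. Floor top 16 mm above the bench, walls 14 mm higher. Inside: back wall x = +72 mm, side walls y = +-65 from the back to x = -9, then walls at 35 degrees to x that close in to the mouth.
- tray_handle (a point): Where to grip the tray: upper part of its upright black plastic grip, 88 mm behind the tray's origin (its +x), 50 mm above the bench when flat. The grip is a slab 12 mm thick (along the tray's y) and 26 mm long (along its x), its top 64 mm above the bench. While the fingers hold the tray its poses are not given.
- tray_rock (a point): Fixed in the tray: middle of the line on which it rocks when the grip is raised, the front edges of its two front feet on the bench, 66 mm in front of the tray's origin (its -x), 154 mm from the grip. The weight begins to slide at roughly 0.2 to 0.25 rad of tilt; at 0.45 rad it runs to the nose within a second.
- tray_nose (a point): Fixed in the tray: where the centre of the thin weight's underside lies when it touches both nose walls: on the centre line, 57 mm in front of the tray's origin, 16 mm above the bench. Its front edge then stands 8 mm out of the mouth (open, 38 mm wide, at x = -75 mm) and its rear edge lies 6 mm over the finger hole: take it there with fingers that close along the tray's x.
- tray_hole (a point): Middle of the finger hole in the tray's floor, at floor height, on the centre line, 18 mm in front of the tray's origin. The hole is 38 mm long (x = -37 to +1 mm of the tray) and 30 mm wide (its y), cut right through: there a fingertip reaches behind the rear edge of the weight that lies in the nose, as low as 2 mm above the bench. The weight slides across the hole without dropping in.
- thin_weight: The thin 50 g weight: a plain polished brass disc, diameter 52 mm, 3 mm thick, lying flat in the wide rear part of the tray. Origin: centre of its underside, z along its axis.
- balance: Top-pan beam balance, fixed to the bench: grey base 90 x 236 mm, 26 mm high, with the beam above it. Origin: on the bench under its middle, z up; the arms lie along its y, the scale plate and the pointer look along its -x. The weights' pan is at +y, the pan with the blank at -y, 85 mm from the middle.
- beam (a joint): Beam of the balance (rad): 0 = the blank's pan down on its stop and the weights' pan raised (start), 0.10 = level, 0.20 = the weights' pan down on its stop. It is free to swing, lightly damped, and comes to within about 0.01 of level when the two pans carry equal weight. The pans stay horizontal; 0.1 rad moves each by 8.5 mm.
- weight_pan_center (a point): Centre of the top face of the weights' pan, a flat steel plate of diameter 86 mm; moves with it: 108.5 mm above the bench at the start, 100 mm when level.
- part_pan_center (a point): Centre of the top face of the blank's pan, likewise; 91.5 mm above the bench at the start.
- thick_weight: The thick 200 g weight: plain brass disc, diameter 58 mm, 10 mm thick, lying loose in the middle of the weights' pan. Origin: centre of its underside.
- blank: Pulley blank, 250 g: turned aluminium, flange diameter 60 mm and 24 mm high with a hub 35 mm in diameter up to 35 mm, standing loose in the middle of its pan. Origin: centre of its underside.
- glue_bottle: Bystander: small glue bottle, 36 mm in diameter, 112 mm high, standing behind the work. Origin: centre of its underside.
- tape_roll: Bystander: roll of tape, 101 mm across, 24 mm high, lying flat in front of the blue lever press on the right. Origin: centre of its underside. The press's lever with its ball reaches out above the bench, up to 0.5 m high: swing the arm in from the right drawn in.
- pad: Bystander: small pale rubber ejector pad, 16 x 26 x 9 mm, lying between the tray and the balance. Origin: centre of its underside.
Things that resemble listed ones, but are neither listed nor needed, are in the scene too. Several things have the shape of the thick_weight; the one meant has the colours described above.

How it is judged:
By the outcome, as a careful person would: the job done as asked, in the order asked, and still so for the second after the job is handed in, with the robot touching nothing.
It also fails if it takes over 58 s, if anything falls off the work surface, if the arm or the gripper's body presses on something with over 40 N, if the wrist force passes 120 N, or if a joint passes its speed limit or range.

## Working session

There is one attempt and no reset: what is moved stays moved. The work goes in short steps, Python scripts to look and compute and a tool call to move; the robot and the scene stay as the last step left them, time stands still between calls to the robot, and variables do not carry over. Pictures are saved under pics/ and viewed, and the job is handed in when it is done.

Besides the shell and the picture viewer there is one more tool, called after "Call:" as name(argument=value, ...) on one line, values as JSON. servo_tool: Moves the arm, as the interface text tells. Its arguments: {"type":"object","properties":{"steps":{"type":"array"},"grip":{"type":"number"},"grip_force":{"type":"number"}},"required":["steps"]}

```bash
ls; mkdir -p pics; cat > h.py <<'E'
import numpy as np, cv2
from workcell import get_obs, camera, camera_params, job_done
def P(name):
    p=camera_params(name); K=np.array(p["intrinsics"],float); R=cv2.Rodrigues(np.array(p["rvec"],float))[0]; t=np.array(p["tvec"],float).ravel()
    return K,R,t
def ray(name,uv,z):
    K,R,t=P(name); c=-R.T@t; d=R.T@np.linalg.inv(K)@np.array([uv[0],uv[1],1.]); return c+d*(z-c[2])/d[2]
def cloud(name,depth):
    K,R,t=P(name); v,u=np.indices(depth.shape); x=(u-K[0,2])/K[0,0]*depth; y=(v-K[1,2])/K[1,1]*depth
    pc=np.stack([x,y,depth],-1); return (pc-t)@R
def proj(name,p):
    K,R,t=P(name); q=K@(R@np.array(p,float)+t); return q[:2]/q[2]
def save(n,im,crop=None,s=1):
    if crop: im=im[crop[1]:crop[3],crop[0]:crop[2]]
    im=cv2.resize(im,None,fx=s,fy=s,interpolation=cv2.INTER_CUBIC); cv2.imwrite("pics/"+n+".png",im[:,:,::-1])
E
python3 - <<'E'
from h import *
for n in ("scene","top"):
    im,d=camera(n); np.savez("0_"+n,im=im,d=d); save("0_"+n,im,None,1.5); K,R,t=P(n); print(n,K.round(1).tolist(),(-R.T@t).round(3),R[2].round(3))
o=get_obs(); print(o)
E
```

```text
pics
scene [[464.7, 0.0, 262.7], [0.0, 464.7, 189.5], [0.0, 0.0, 1.0]] [-0.544  1.031  0.958] [ 0.647 -0.562 -0.516]
top [[372.1, 0.0, 260.3], [0.0, 372.1, 193.9], [0.0, 0.0, 1.0]] [0.417 0.116 1.27 ] [ 0.106 -0.01  -0.994]
{'time': 0.1, 'q': array([ 7.09891836e+01,  5.00896548e+00,  1.00387391e+01,  9.51002232e+01,
       -6.03575903e-04,  9.00006393e+01]), 'qd': array([ 0.07288799, -0.07910412,  0.17333861,  0.05540323,  0.01383869,
       -0.00353292]), 'joint_efforts': array([-1.11379231e-04, -5.21557188e+01,  4.65655839e+01,  1.60055252e-02,
        2.04140832e-06, -1.12495165e-06]), 'ee_pos': array([0.17910335, 0.51982657, 0.25264192]), 'tcp_rot': array([-1.79929550e+02,  6.04361559e-04,  1.60988545e+02]), 'wrist_force': array([0.08765911, 0.9487246 , 0.36712502]), 'torque': array([0.04229931, 0.01972742, 0.00987584]), 'opening': 0.08535199276486116}
```

View pics/0_scene.png

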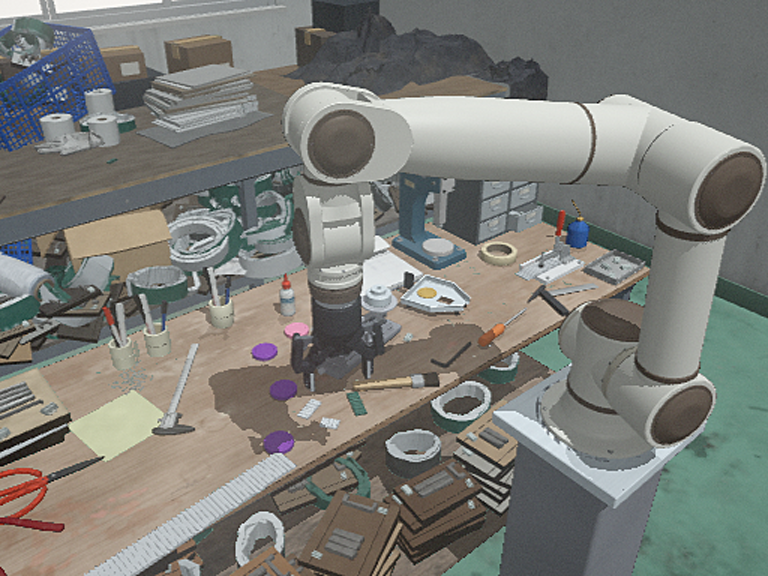

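View pics/0_top.png

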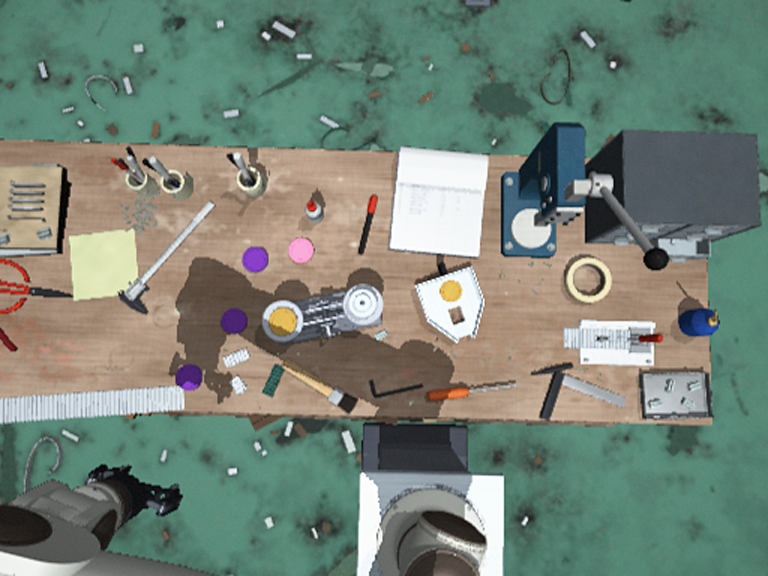

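The top view (1.5x) shows the tray at (450,300) with a brass disc at (451,291) and its hole at (458,315). The balance is at (325,310), with a brass disc on its left pan at (284,320) and the blank on its right pan at (363,303). Next I'll enlarge these and measure.

```bash
python3 - <<'E'
from h import *
z=np.load("0_top.npz"); im=z["im"]; save("1_top",im,(165,160,335,240),4.7)
z2=np.load("0_scene.npz"); save("1_scene",z2["im"],(220,160,330,250),7)
pc=cloud("top",z["d"])
for (u,v) in [(300,194),(189,213),(242,202),(305,210),(290,177)]:
    print(u,v,pc[v,u].round(4),z["im"][v,u])
hsv=cv2.cvtColor(im,cv2.COLOR_RGB2HSV)
for nm,box in (("thin",(270,170,335,235)),("thick",(165,185,215,235))):
    x0,y0,x1,y1=box; h=hsv[y0:y1,x0:x1]
    m=((h[...,0]>14)&(h[...,0]<32)&(h[...,1]>130)&(h[...,2]>110)).astype(np.uint8)
    n,l,s,c=cv2.connectedComponentsWithStats(m); i=1+np.argmax(s[1:,4])
    cnt=cv2.findContours((l==i).astype(np.uint8),0,2)[0][0]; print(nm,s[i],cv2.minEnclosingCircle(cnt),c[i]+[x0,y0], np.median(pc[y0:y1,x0:x1][l==i],0))
E
```

```text
300 194 [ 0.5544 -0.0314  0.019 ] [233 197  94]
189 213 [0.4751 0.3224 0.119 ] [229 189  92]
242 202 [0.5148 0.1606 0.1043] [119 131 142]
305 210 [ 5.019e-01 -5.160e-02 -1.000e-04] [155 130 113]
290 177 [0.6141 0.002  0.0026] [169 143 120]
thin [ 23  17  15  14 152] ((30.0, 23.5), 7.017934322357178) [299.96710526 193.53947368] [ 0.55602402 -0.03131535  0.01915395]
thick [ 14  20  19  18 251] ((23.0, 28.75), 9.058935165405273) [188.02788845 213.87649402] [0.47217027 0.32543351 0.11863043]
```

View pics/1_top.png

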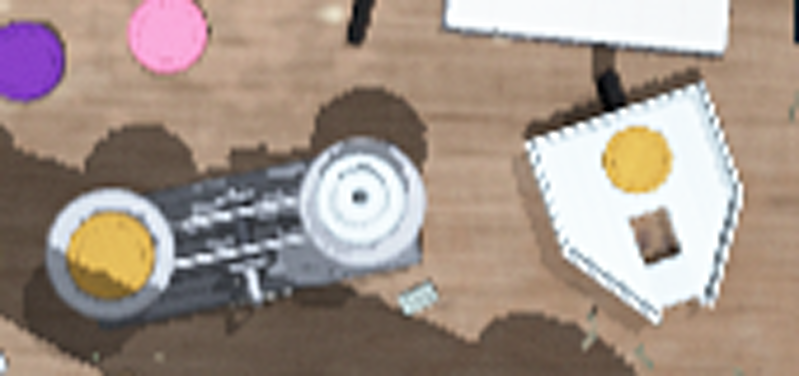

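View pics/1_scene.png

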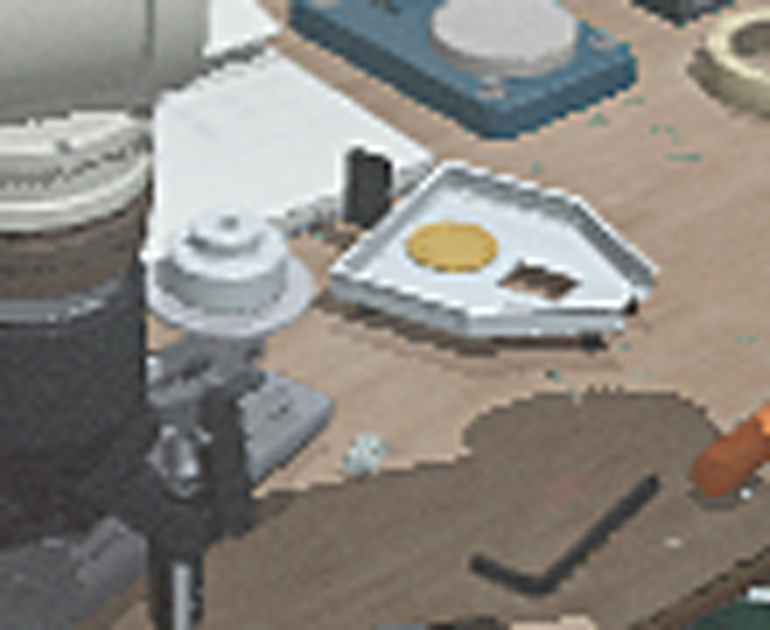

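Brass-coloured things: the 52 mm disc in the tray at top (300,194) and the larger disc on the raised pan at (188,214), z≈0.119. The lookalikes are purple or pink discs on the bench, at about (170,173), (200,167), (156,214) and (126,251). The disc on the pan is therefore the thick weight, and the crop confirms it. Next is the tray pose.

```bash
python3 - <<'E'
from h import *
z=np.load("0_top.npz"); im=z["im"]; pc=cloud("top",z["d"])
x0,y0,x1,y1=270,165,335,240
sub=im[y0:y1,x0:x1].astype(int); p=pc[y0:y1,x0:x1]
m=((p[...,2]>0.010)&(p[...,2]<0.045)&(p[...,0]<0.612)).astype(np.uint8)
n,l,s,c=cv2.connectedComponentsWithStats(m); i=1+np.argmax(s[1:,4]); m=(l==i).astype(np.uint8)
cn=max(cv2.findContours(m,0,2)[0],key=len)+[x0,y0]
W=np.array([ray("top",q[0],0.030)[:2] for q in cn])
ap=cv2.approxPolyDP(W.astype(np.float32)[:,None],0.012,True)[:,0]; print(ap.round(3).tolist())
g=(p[...,2]>0.048)&(p[...,2]<0.075); print("grip",p[g].round(3).tolist())
# hole
h=(p[...,2]<0.008)&(l==0); n,l2,s2,c2=cv2.connectedComponentsWithStats((1-m).astype(np.uint8)); 
for k in range(1,n):
    if s2[k][4]>20 and s2[k][4]<400: print("hole",s2[k],ray("top",c2[k]+[x0,y0],0.016))
print("thin",ray("top",(299.97,193.54),0.019))
# dark grip
for nm in("top","scene"):
    I=np.load(f"0_{nm}.npz")["im"]; a=(285,165,300,190) if nm=="top" else (266,178,278,194)
    q=I[a[1]:a[3],a[0]:a[2]].max(2)<60; n,l3,s3,c3=cv2.connectedComponentsWithStats(q.astype(np.uint8))
    for k in range(1,n): 
        if s3[k][4]>6: print(nm,s3[k]+[a[0],a[1],0,0,0],c3[k]+[a[0],a[1]])
# side pan, pan
for box,zz in (((165,185,215,235),0.119),((220,180,265,225),0.1)):
    a=box; pp=pc[a[1]:a[3],a[0]:a[2]]; mm=(pp[...,2]>0.085).astype(np.uint8)
    n,l4,s4,c4=cv2.connectedComponentsWithStats(mm); k=1+np.argmax(s4[1:,4]); cc=cv2.findContours((l4==k).astype(np.uint8),0,2)[0][0]; ct,r=cv2.minEnclosingCircle(cc); ct=np.array(ct)+a[:2]
    zt=0.1085 if zz>0.11 else 0.0915
    print("pan",ct,r,ray("top",ct,zt), cv2.fitEllipse(cc), ray("top",np.array(cv2.fitEllipse(cc)[0])+a[:2],zt))
print("thick",ray("top",(188.03,213.88),0.1185),ray("top",(188,213.75),0.1185))
E
```

```text
[[0.6129999756813049, -0.0020000000949949026], [0.5860000252723694, -0.006000000052154064], [0.5649999976158142, 0.04699999839067459], [0.5009999871253967, 0.026000000536441803], [0.4429999887943268, -0.04500000178813934], [0.46399998664855957, -0.07500000298023224], [0.45399999618530273, -0.08500000089406967], [0.5419999957084656, -0.10400000214576721], [0.6119999885559082, -0.07699999958276749], [0.5899999737739563, -0.008999999612569809]]
grip [[0.611, -0.002, 0.064], [0.612, -0.005, 0.065], [0.612, -0.009, 0.063], [0.608, -0.002, 0.063], [0.609, -0.006, 0.061], [0.608, -0.009, 0.064], [0.609, -0.012, 0.062], [0.605, -0.002, 0.063], [0.605, -0.005, 0.066], [0.604, -0.009, 0.068], [0.605, -0.012, 0.066], [0.603, -0.003, 0.058], [0.602, -0.006, 0.061], [0.603, -0.009, 0.059], [0.602, -0.013, 0.061], [0.603, -0.016, 0.059], [0.6, -0.004, 0.053], [0.598, -0.005, 0.067], [0.598, -0.009, 0.065], [0.599, -0.013, 0.061], [0.599, -0.016, 0.059], [0.595, -0.006, 0.061], [0.596, -0.01, 0.058], [0.595, -0.012, 0.064], [0.595, -0.015, 0.066], [0.592, -0.006, 0.061], [0.592, -0.009, 0.066], [0.592, -0.012, 0.065], [0.592, -0.016, 0.063], [0.591, -0.007, 0.048], [0.589, -0.01, 0.059], [0.59, -0.013, 0.055]]
hole [29 38 11 14 98] [ 0.50272175 -0.04603537  0.016     ]
thin [ 0.55594136 -0.03129387  0.019     ]
top [292 175   6   9  40] [294.3 179.2]
pan [188.28260803 213.28260803] 13.796246528625488 [0.47468612 0.3264405  0.1085    ] ((23.203369140625, 28.25731086730957), (26.78159523010254, 27.0830135345459), 19.830602645874023) [0.47475826 0.32669015 0.1085    ]
pan [241.76254845 202.12548256] 13.413152694702148 [0.51543509 0.16184789 0.0915    ] ((21.712116241455078, 22.16049575805664), (26.067195892333984, 26.148799896240234), 22.633413314819336) [0.51531928 0.16200437 0.0915    ]
thick [0.47233042 0.3253186  0.1185    ] [0.47272878 0.32542955 0.1185    ]
```

```bash
cat >> h.py <<'E'
def trayfit(im,d,box=(265,160,340,245)):
    """hole centre, thin centre, back/side wall lines in top view"""
    x0,y0,x1,y1=box; pc=cloud("top",d)[y0:y1,x0:x1]; hsv=cv2.cvtColor(im,cv2.COLOR_RGB2HSV)[y0:y1,x0:x1].astype(int)
    br=(hsv[...,0]>14)&(hsv[...,0]<32)&(hsv[...,1]>120)&(hsv[...,2]>110)&(pc[...,2]>0.008)
    n,l,s,c=cv2.connectedComponentsWithStats(br.astype(np.uint8)); i=1+np.argmax(s[1:,4]); thin=c[i]+[x0,y0]
    r={"thin":ray("top",thin,0.019),"thinpix":thin,"n":s[i]}
    m=((pc[...,2]>0.008)&(pc[...,2]<0.042)).astype(np.uint8)
    r["mask"]=m
    return r
E
python3 - <<'E'
from h import *
z=np.load("0_top.npz"); im=z["im"]; pc=cloud("top",z["d"])
# dark slab top in top view (unclipped)
a=(284,165,306,190); sub=pc[a[1]:a[3],a[0]:a[2]]; I=im[a[1]:a[3],a[0]:a[2]]
for v in range(a[1]+4,a[3]-2): print(v,' '.join("%3d/%3d"%(im[v,u].max(),1000*pc[v,u,2]) for u in range(288,300)))
m=(sub[...,2]>0.045)&(I.max(2)<70); q=sub[m]; print(m.sum(),q.mean(0))
print("slab pts p", q[:,:2].min(0),q[:,:2].max(0))
# white tray colour mask edges
x0,y0,x1,y1=270,165,335,240
o=np.array([0.5195,-0.0405]); y=np.radians(20.8)
def T(x,yy,zz): 
    return [o[0]+np.cos(y)*x-np.sin(y)*yy,o[1]+np.sin(y)*x+np.cos(y)*yy,zz]
for nm in("top","scene"):
    J=np.load(f"0_{nm}.npz")["im"]; s=8; bx=(262,160,334,235) if nm=="top" else (260,176,326,216)
    J=cv2.resize(J[bx[1]:bx[3],bx[0]:bx[2]],None,fx=s,fy=s,interpolation=cv2.INTER_NEAREST)
    def pl(pts,col,cl=True):
        P_=np.array([(proj(nm,T(*p))-bx[:2]+0.5)*s for p in pts]).astype(np.int32); cv2.polylines(J,[P_],cl,col,1)
    pl([(72,65,.03),(72,-65,.03),(-9,-65,.03),(-75,-19,.03)],(255,0,0),False); pl([(72,65,.03),(-9,65,.03),(-75,19,.03)],(255,0,0),False)
    pl([(-37,15,.016),(1,15,.016),(1,-15,.016),(-37,-15,.016)],(0,0,255)); pl([(75,6,.064),(101,6,.064),(101,-6,.064),(75,-6,.064)],(0,255,0))
    save("2_"+nm,J)
E
```

```text
169 104/  0 110/  1 101/  5  75/ -2  66/  0  70/  2 132/ -1 144/  2 155/  2 199/  2 182/  0 210/  3
170 162/ -2 163/ -4 153/  0  72/  0  74/  5  71/  0  70/  0  66/  2 118/  0 129/  1 100/ -2 104/  3
171 173/  1 179/  0 172/  0  90/ -1  91/  0  92/ -1  89/  0  94/  0 165/  1 160/  2 159/  0 156/ -2
172 174/  2 178/  3 170/  1  91/ -1  91/ -1  94/ -1  93/  2 110/  0 177/ -3 173/  0 173/  0 170/  5
173 177/  2 180/ -3 170/  5  87/  1  94/  0  92/ -2  94/  1 109/  1 179/  1 171/ -1 169/ -4 173/  1
174 174/ -2 177/  0 169/  0  90/  2  91/  0  97/  0  67/ -7  94/  0 184/  3 173/ -2 172/  3 174/  3
175 171/  1 174/  1 165/ -1  91/  2  76/  0  60/ 64  33/ 64  57/ 63 134/  2 176/  1 172/  7 173/  0
176 172/  0 173/  3 166/  1  80/  0  42/ 44  25/ 63  39/ 61  39/ 64  70/ 61 178/  0 176/  0 175/  1
177 174/  0 174/ -3 169/  2 106/  1  10/ 43  22/ 63  37/ 65  37/ 67  58/ 66 158/ -2 175/  7 173/  3
178 167/  0 168/  0 167/  2 149/  0   8/ 40  16/ 57  35/ 61  36/ 59  47/ 61 120/ 59 176/  3 135/  3
179 167/  0 164/  1 154/  4 152/  1  20/ 24   6/ 52  30/ 66  42/ 64  42/ 61  76/ 59 136/  2  89/ -5

[... 203 characters left out ...]
 103/  3 100/ -2  62/  3  65/  0  66/ -1  33/ 24   3/ 48  17/ 58  17/ 54  23/ -3  96/ 29 195/ 31
183  63/  1  68/  0  69/  0  67/  3  66/  3  31/ -3   0/ 33  44/ 32 154/ 29 248/ 27 217/ 32 233/ 18
184  65/  1  63/  0  58/  1  45/  4  73/ 25 165/ 28 238/ 38 224/ 35 223/ 21 249/ 16 244/ 14 249/ 18
185  55/  0  65/  2 126/ 33 239/ 34 225/ 33 222/ 17 238/ 14 248/ 11 239/ 12 249/ 14 254/ 17 255/ 18
186 250/ 32 220/ 30 198/ 23 239/ 18 247/ 18 235/ 18 227/ 15 253/ 15 255/ 14 255/ 12 242/ 17 230/ 17
187 243/ 17 246/ 14 233/ 18 227/ 13 251/ 15 251/ 19 253/ 15 255/ 12 236/ 17 236/ 20 227/ 23 211/ 20
29 [ 0.60008594 -0.00827813  0.06190249]
slab pts p [ 0.58923568 -0.01581873] [ 0.61178363 -0.00217406]
```

View pics/2_top.png

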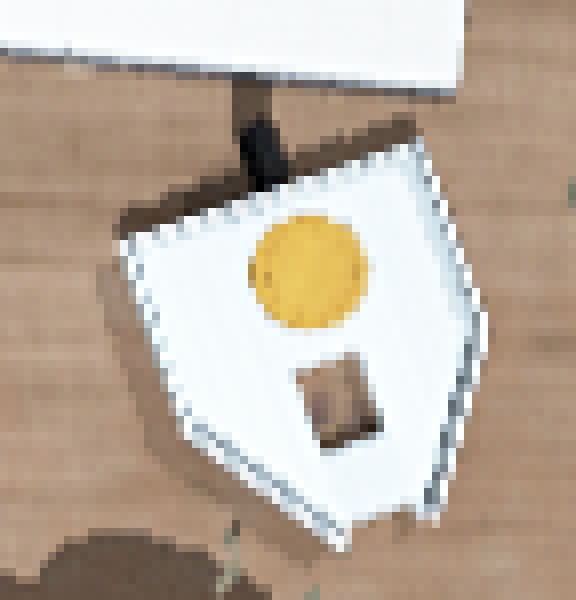

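View pics/2_scene.png

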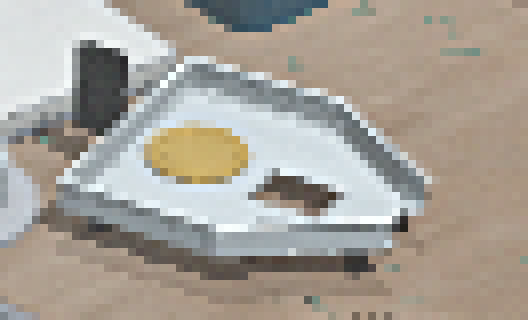

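```bash
python3 - <<'E'
from h import *
print(proj("top",[0.556,-0.0313,0.019]), proj("scene",[0.556,-0.0313,0.019]))
J=np.zeros((100,100,3),np.uint8)
print(cv2.polylines(J,[np.array([[10,10],[50,60]],np.int32)],False,(255,0,0),1).sum(),J.sum())
K,R,t=P("top"); print(R,t)
E
```

```text
[299.97206017 193.52283545] [283.511737   194.23913579]
13005 13005
[[ 0.02593937 -0.99957645  0.01319366]
 [-0.9940195  -0.02719116 -0.1057633 ]
 [ 0.10607725 -0.01037132 -0.9943038 ]] [0.08820154 0.55239581 1.21936538]
```

```bash
cat > ov.py <<'E'
from h import *
def overlay(tag,o,yaw,ims,bxs):
    y=np.radians(yaw)
    def T(a,b,c): a/=1000;b/=1000; return [o[0]+np.cos(y)*a-np.sin(y)*b,o[1]+np.sin(y)*a+np.cos(y)*b,c]
    for nm in ims:
        J=ims[nm]; s=8; bx=bxs[nm]
        J=cv2.resize(J[bx[1]:bx[3],bx[0]:bx[2]],None,fx=s,fy=s,interpolation=cv2.INTER_NEAREST)
        def pl(pts,col,cl=True):
            P_=np.array([(proj(nm,T(*p))-bx[:2]+0.5)*s for p in pts]).astype(np.int32); cv2.polylines(J,[P_],cl,col,1)
        pl([(-75,-19,.03),(-9,-65,.03),(72,-65,.03),(72,65,.03),(-9,65,.03),(-75,19,.03)],(255,0,0),False)
        pl([(-37,15,.016),(1,15,.016),(1,-15,.016),(-37,-15,.016)],(0,0,255)); pl([(75,6,.064),(101,6,.064),(101,-6,.064),(75,-6,.064)],(0,255,0))
        save(tag+"_"+nm,J)
E
python3 - <<'E'
from ov import *
overlay("3",(0.5195,-0.0405),20.8,{n:np.load(f"0_{n}.npz")["im"] for n in("top","scene")},{"top":(262,160,334,235),"scene":(260,176,326,216)})
E
```

```text
(no output)
```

View pics/3_top.png

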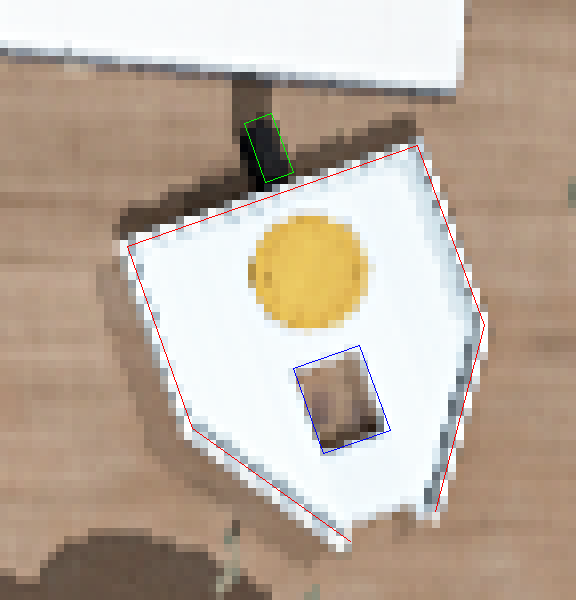

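View pics/3_scene.png

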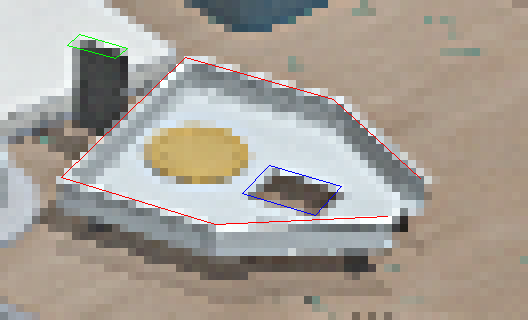

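The overlay fits both views: tray origin is about (0.519, -0.040), yaw about 20.5°, and the grip is at about (0.601, -0.009). I'll move above the grip, fingers across the slab.

Call:
servo_tool(steps=[{"x": 35, "y": -44, "z": 0, "yaw": 3.5}, {"x": 70, "y": -88, "z": 0, "yaw": 7}, {"x": 106, "y": -132, "z": 0, "yaw": 10}, {"x": 141, "y": -176, "z": 0, "yaw": 13}, {"x": 176, "y": -220, "z": 0, "yaw": 17}, {"x": 211, "y": -264, "z": 0, "yaw": 20}, {"x": 246, "y": -308, "z": 0, "yaw": 23}, {"x": 281, "y": -352, "z": 0, "yaw": 27}, {"x": 316, "y": -396, "z": -10, "yaw": 30}, {"x": 352, "y": -440, "z": -30, "yaw": 33}, {"x": 387, "y": -485, "z": -50, "yaw": 37}, {"x": 422, "y": -529, "z": -70, "yaw": 39.6}], grip=50)

```text
time: 1.6
ee_pos: [0.6019, -0.0109, 0.1817]
tcp_rot: [-179.9, -0.0, -159.3]
wrist_force: [0.9, 1.9, 0.6]
opening: 0.0502
```

```bash
python3 - <<'E'
from h import *
o=get_obs(); print(o["time"],o["q"].round(1),o["ee_pos"].round(4),o["tcp_rot"].round(2))
im,d=camera("top"); save("4_top",im,(240,130,350,240),5)
im,d=camera("scene"); save("4_scene",im,(220,110,340,230),5)
E
```

```text
1.6 [ -1.   11.3   9.2  87.9  -0.1 -21.7] [ 0.6019 -0.0109  0.1817] [-1.7994e+02 -2.0000e-02 -1.5932e+02]
```

View pics/4_top.png

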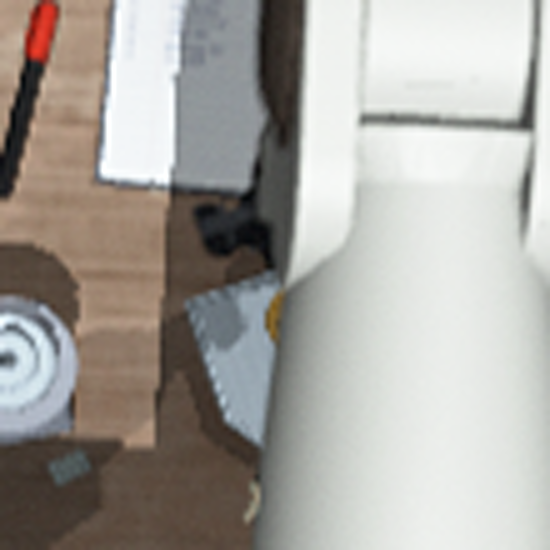

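View pics/4_scene.png

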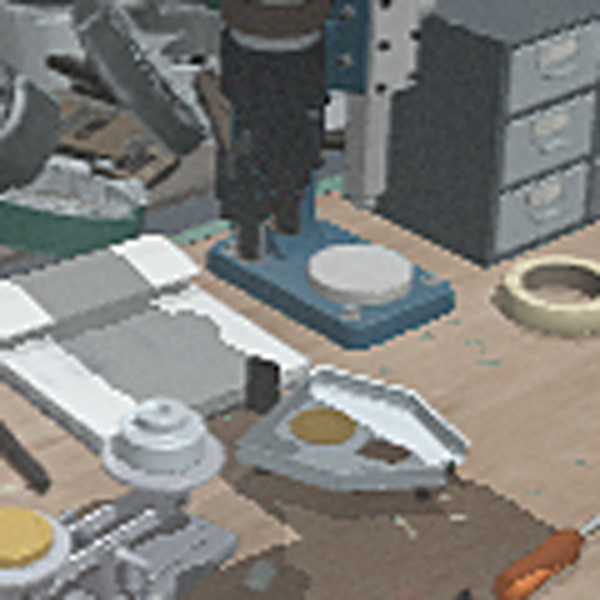

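The gripper is 180 mm up, above and in line with the grip (scene crop at (262,385)). Now I'll descend.

Call:
servo_tool(steps=[{"x": 0, "y": 2, "z": -25}, {"x": 0, "y": 2, "z": -55}, {"x": 0, "y": 2, "z": -85}, {"x": 0, "y": 2, "z": -105}, {"x": 0, "y": 2, "z": -118}, {"x": 0, "y": 2, "z": -126}, {"x": 0, "y": 2, "z": -126}])

```text
schema error: expected keys x, y, z, yaw
```

```bash
python3 - <<'E'
from h import *
im,d=camera("scene"); save("5_scene",im,(250,160,330,220),9)
E
```

```text
(no output)
```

View pics/5_scene.png

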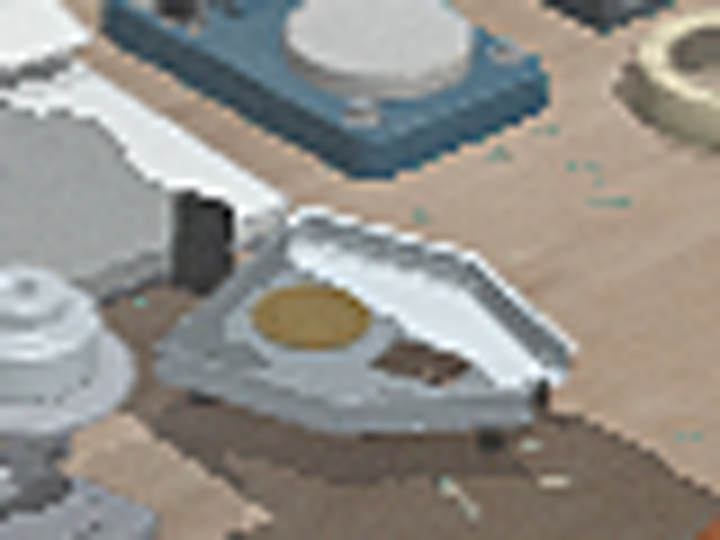

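The call was refused because every row needs a yaw, so the tray is untouched in the picture. I'll send it again.

Call:
servo_tool(steps=[{"x": 0, "y": 2, "z": -25, "yaw": 0}, {"x": 0, "y": 2, "z": -55, "yaw": 0}, {"x": 0, "y": 2, "z": -85, "yaw": 0}, {"x": 0, "y": 2, "z": -105, "yaw": 0}, {"x": 0, "y": 2, "z": -118, "yaw": 0}, {"x": 0, "y": 2, "z": -126, "yaw": 0}, {"x": 0, "y": 2, "z": -126, "yaw": 0}])

```text
time: 2.62
ee_pos: [0.6011, -0.009, 0.054]
tcp_rot: [180.0, -0.2, -159.6]
wrist_force: [-0.4, -0.3, 0.0]
opening: 0.0501
```

```bash
python3 - <<'E'
from h import *
im,d=camera("scene"); save("6_scene",im,(250,160,330,220),9)
E
```

```text
(no output)
```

View pics/6_scene.png

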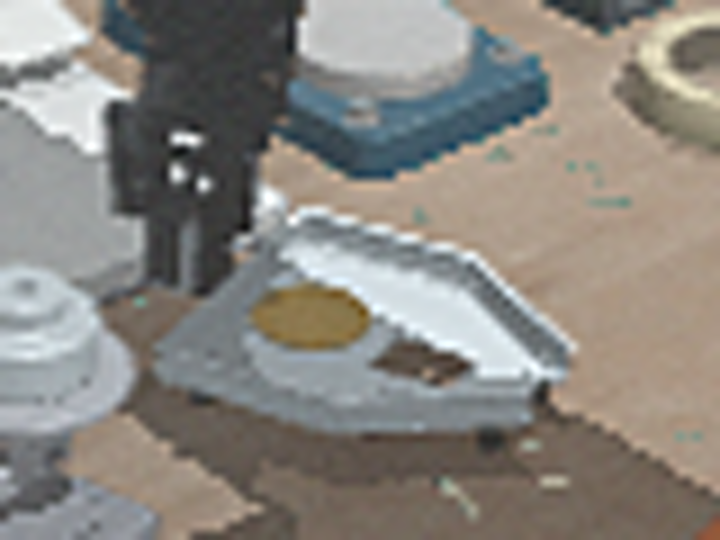

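The fingers straddle the slab at about (200,250) with the tray still in place. I'll close gently so the slab can pivot between the pads.

Call:
servo_tool(steps=[{"x": 0, "y": 0, "z": 0, "yaw": 0}, {"x": 0, "y": 0, "z": 0, "yaw": 0}, {"x": 0, "y": 0, "z": 0, "yaw": 0}, {"x": 0, "y": 0, "z": 0, "yaw": 0}, {"x": 0, "y": 0, "z": 0, "yaw": 0}, {"x": 0, "y": 0, "z": 0, "yaw": 0}], grip=4, grip_force=25)

```text
time: 3.42
ee_pos: [0.6017, -0.0091, 0.0551]
tcp_rot: [-180.0, -0.1, -159.6]
wrist_force: [0.1, 0.7, 5.7]
opening: 0.0116
```

Call:
servo_tool(steps=[{"x": -1.3, "y": -0.5, "z": 3.8, "yaw": 0}, {"x": -2.7, "y": -1, "z": 7.6, "yaw": 0}, {"x": -5.6, "y": -2.1, "z": 15.1, "yaw": 0}, {"x": -8.9, "y": -3.3, "z": 22.4, "yaw": 0}, {"x": -8.9, "y": -3.3, "z": 22.4, "yaw": 0}])

```text
time: 4.05
ee_pos: [0.5929, -0.0125, 0.0785]
tcp_rot: [-180.0, -0.1, -159.6]
wrist_force: [-0.3, 0.5, -2.4]
opening: 0.0113
```

```bash
python3 - <<'E'
from h import *
im,d=camera("scene"); save("7_scene",im,(250,160,330,220),9)
E
```

```text
(no output)
```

View pics/7_scene.png

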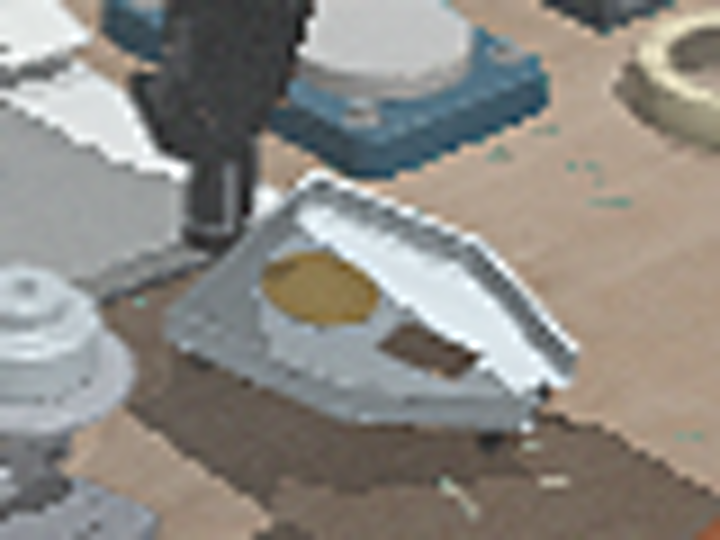

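The tray pivots on its front feet and the disc hasn't slid yet. I'll go on to about 0.45 rad and hold.

Call:
servo_tool(steps=[{"x": -4, "y": -1.5, "z": 7, "yaw": 0}, {"x": -7.7, "y": -2.9, "z": 13, "yaw": 0}, {"x": -11.9, "y": -4.4, "z": 20, "yaw": 0}, {"x": -16.5, "y": -6.2, "z": 26.5, "yaw": 0}, {"x": -21.4, "y": -8, "z": 32.6, "yaw": 0}, {"x": -26.6, "y": -10, "z": 38.5, "yaw": 0}, {"x": -26.6, "y": -10, "z": 38.5, "yaw": 0}, {"x": -26.6, "y": -10, "z": 38.5, "yaw": 0}, {"x": -26.6, "y": -10, "z": 38.5, "yaw": 0}, {"x": -26.6, "y": -10, "z": 38.5, "yaw": 0}, {"x": -26.6, "y": -10, "z": 38.5, "yaw": 0}, {"x": -26.6, "y": -10, "z": 38.5, "yaw": 0}])

```text
time: 5.6
ee_pos: [0.5665, -0.0224, 0.1167]
tcp_rot: [-180.0, -0.1, -159.6]
wrist_force: [1.7, -1.1, -0.5]
opening: 0.0113
```

```bash
python3 - <<'E'
from h import *
im,d=camera("scene"); save("8_scene",im,(250,160,330,220),9)
E
```

```text
(no output)
```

View pics/8_scene.png

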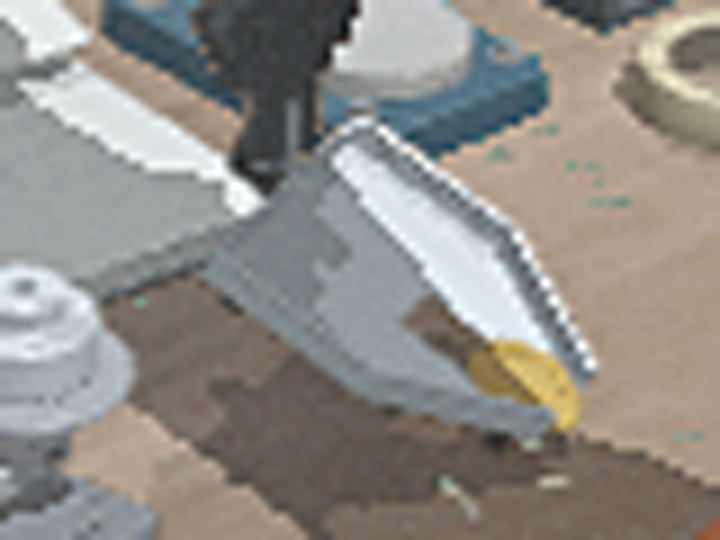

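The disc lies in the nose at about (530,385). I'll reverse the arc to set the tray down flat.

Call:
servo_tool(steps=[{"x": 5.2, "y": 1.9, "z": -5.9, "yaw": 0}, {"x": 10, "y": 3.7, "z": -12.2, "yaw": 0}, {"x": 14.7, "y": 5.5, "z": -18.6, "yaw": 0}, {"x": 18.9, "y": 7.1, "z": -25.3, "yaw": 0}, {"x": 22.9, "y": 8.6, "z": -32.2, "yaw": 0}, {"x": 26.6, "y": 9.9, "z": -39.4, "yaw": 0}, {"x": 29.9, "y": 11.2, "z": -46.7, "yaw": 0}, {"x": 32.9, "y": 12.3, "z": -54.2, "yaw": 0}, {"x": 34.2, "y": 12.8, "z": -58, "yaw": 0}, {"x": 35.3, "y": 13.2, "z": -61.5, "yaw": 0}, {"x": 35.3, "y": 13.2, "z": -61.5, "yaw": 0}])

```text
time: 7.02
ee_pos: [0.6024, -0.009, 0.0564]
tcp_rot: [-179.9, 0.0, -159.6]
wrist_force: [0.2, 0.8, 5.8]
opening: 0.012
```

```bash
python3 - <<'E'
from h import *
im,d=camera("scene"); save("9_scene",im,(250,160,330,220),9)
E
```

```text
(no output)
```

View pics/9_scene.png

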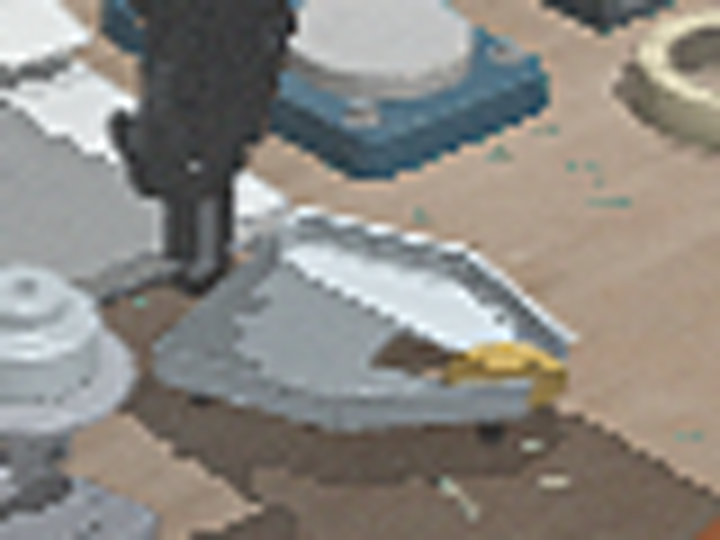

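The tray is flat, with the disc at the mouth (505,370). Now I'll release and rise.

Call:
servo_tool(steps=[{"x": 0, "y": 0, "z": 0, "yaw": 0}, {"x": 0, "y": 0, "z": 0, "yaw": 0}, {"x": 0, "y": 0, "z": 0, "yaw": 0}, {"x": 0, "y": 0, "z": 0, "yaw": 0}, {"x": 0, "y": 0, "z": 15, "yaw": 0}, {"x": 0, "y": 0, "z": 45, "yaw": 0}, {"x": 0, "y": 0, "z": 100, "yaw": 0}, {"x": -40, "y": 40, "z": 140, "yaw": -10}, {"x": -80, "y": 85, "z": 170, "yaw": -20}, {"x": -120, "y": 130, "z": 170, "yaw": -30}, {"x": -160, "y": 175, "z": 170, "yaw": -40}, {"x": -200, "y": 220, "z": 170, "yaw": -50}], grip=40)

```text
time: 8.57
ee_pos: [0.4114, 0.2013, 0.228]
tcp_rot: [180.0, 0.1, 151.4]
wrist_force: [-0.2, 1.5, 1.1]
opening: 0.0401
```

```bash
python3 - <<'E'
from ov import *
I={}
for n in("scene","top"):
    im,d=camera(n); np.savez("10_"+n,im=im,d=d); I[n]=im
overlay("10",(0.5190,-0.0400),20.5,I,{"top":(262,160,334,235),"scene":(260,176,326,216)})
E
```

```text
(no output)
```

View pics/10_top.png

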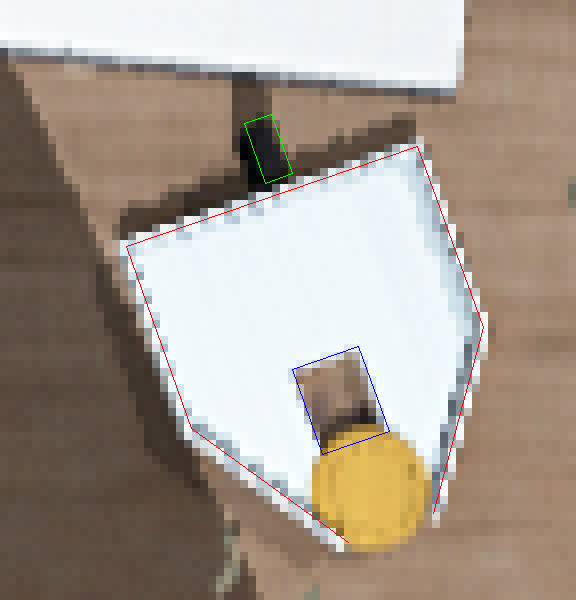

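View pics/10_scene.png

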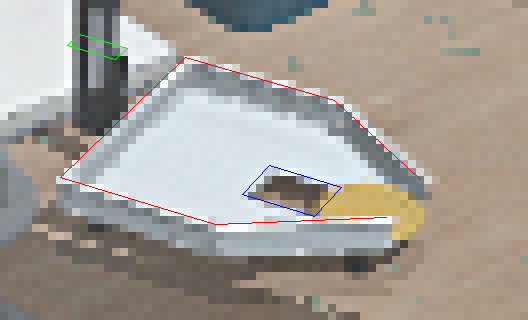

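The tray hasn't moved, and the disc sits in the nose with its rear edge over the hole (top crop, centre (371,490)). Next I'll measure it and remeasure the thick weight.

```bash
python3 - <<'E'
from h import *
z=np.load("10_top.npz"); r=trayfit(z["im"],z["d"]); print(r["thin"],r["thinpix"],r["n"])
hsv=cv2.cvtColor(z["im"],cv2.COLOR_RGB2HSV).astype(int)
br=((hsv[...,0]>14)&(hsv[...,0]<34)&(hsv[...,1]>110)&(hsv[...,2]>70)).astype(np.uint8)
n,l,s,c=cv2.connectedComponentsWithStats(br)
for i in range(1,n):
    if s[i][4]>100 and 150<c[i][0]<330 and 170<c[i][1]<240:
        cn=max(cv2.findContours((l==i).astype(np.uint8),0,2)[0],key=len); e=cv2.fitEllipse(cn); print(s[i],c[i],e,ray("top",e[0],0.019))
z=np.load("10_scene.npz"); hsv=cv2.cvtColor(z["im"],cv2.COLOR_RGB2HSV).astype(int)
br=((hsv[...,0]>14)&(hsv[...,0]<34)&(hsv[...,1]>110)&(hsv[...,2]>70)).astype(np.uint8)
n,l,s,c=cv2.connectedComponentsWithStats(br)
for i in range(1,n):
    if s[i][4]>40 and 200<c[i][0]<330 and 150<c[i][1]<260: print(s[i],c[i])
# thick contour in initial top: brass incl. shaded
z=np.load("0_top.npz"); hsv=cv2.cvtColor(z["im"],cv2.COLOR_RGB2HSV).astype(int)
a=(165,185,215,235); h=hsv[a[1]:a[3],a[0]:a[2]]; br=((h[...,0]>12)&(h[...,0]<34)&(h[...,1]>100)&(h[...,2]>60)).astype(np.uint8)
n,l,s,c=cv2.connectedComponentsWithStats(br); i=1+np.argmax(s[1:,4]); cn=max(cv2.findContours((l==i).astype(np.uint8),0,2)[0],key=len); e=cv2.fitEllipse(cn); print(s[i],e,ray("top",np.array(e[0])+a[:2],0.1185))
print(proj("scene",[.4656,-.06,.0175]), proj("top",[.4656,-.06,.019]))
E
```

```text
[ 0.46596519 -0.05880005  0.019     ] [307.75       220.37209302] [ 36  53  15  15 172]
[179 205  17  12 121] [186.45454545 210.00826446] ((186.39053344726562, 209.9414520263672), (7.997441291809082, 17.9907169342041), 65.1211166381836) [0.49013344 0.34952604 0.019     ]
[301 213  15  16 182] [307.74175824 220.53846154] ((307.6175231933594, 220.64599609375), (13.69255542755127, 15.480351448059082), 150.4624786376953) [ 0.4650347  -0.05836566  0.019     ]
[299 199  14   7  49] [306.2244898  201.34693878]
[213 212  17  11 138] [221.28985507 217.03623188]
[ 14  20  19  18 270] ((23.125179290771484, 28.965063095092773), (17.674388885498047, 18.118980407714844), 29.982772827148438) [0.47207598 0.32501352 0.1185    ]
[305.37046118 201.80997122] [308.10508434 220.49037255]
```

```bash
python3 - <<'E'
from h import *
z=np.load("10_scene.npz"); J=cv2.resize(z["im"][200:240,195:255],None,fx=10,fy=10,interpolation=cv2.INTER_NEAREST)
c=np.array([.473,.3258])
for zz,r,col in((.1185,.029,(255,0,0)),(.1085,.029,(255,0,0)),(.1085,.043,(0,0,255))):
    cc=c if r<.04 else np.array([.4747,.3266])
    P_=np.array([(proj("scene",[cc[0]+r*np.cos(t),cc[1]+r*np.sin(t),zz])-[195,200]+.5)*10 for t in np.linspace(0,6.28,60)]).astype(np.int32); cv2.polylines(J,[P_],True,col,1)
save("11_scene",J)
z=np.load("0_top.npz"); J=cv2.resize(z["im"][195:232,168:208],None,fx=14,fy=14,interpolation=cv2.INTER_NEAREST)
for zz,r,col in((.1185,.029,(255,0,0)),(.1085,.043,(0,0,255))):
    cc=c if r<.04 else np.array([.4747,.3266])
    P_=np.array([(proj("top",[cc[0]+r*np.cos(t),cc[1]+r*np.sin(t),zz])-[168,195]+.5)*14 for t in np.linspace(0,6.28,60)]).astype(np.int32); cv2.polylines(J,[P_],True,col,1)
save("11_top",J)
E
```

```text
(no output)
```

View pics/11_scene.png

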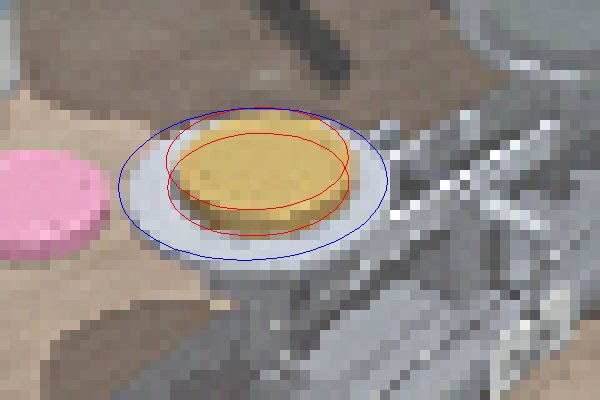

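View pics/11_top.png

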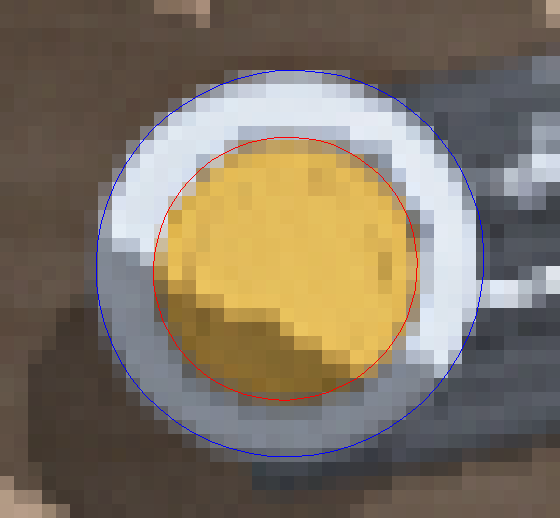

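Both views agree to about 2 mm. My estimates are the disc in the nose at (0.465, -0.0597) and the thick weight at (0.472, 0.325). Before grasping I'll touch bare bench right of the tray to learn where the tips stand at about a 54 mm opening.

Call:
servo_tool(steps=[{"x": 5, "y": -45, "z": 0, "yaw": -5}, {"x": 15, "y": -95, "z": 0, "yaw": -10}, {"x": 25, "y": -145, "z": 0, "yaw": -15}, {"x": 35, "y": -195, "z": 0, "yaw": -20}, {"x": 45, "y": -245, "z": 0, "yaw": -25}, {"x": 52, "y": -295, "z": -10, "yaw": -30}, {"x": 58, "y": -340, "z": -40, "yaw": -35}, {"x": 60, "y": -375, "z": -80, "yaw": -40.9}, {"x": 60, "y": -375, "z": -130, "yaw": -40.9}, {"x": 60, "y": -375, "z": -170, "yaw": -40.9}, {"x": 60, "y": -375, "z": -193, "yaw": -40.9}, {"x": 60, "y": -375, "z": -196, "yaw": -40.9}], grip=54)

```text
time: 10.18
ee_pos: [0.4693, -0.1723, 0.0315]
tcp_rot: [-180.0, -0.0, 110.7]
wrist_force: [-0.2, 0.9, 1.2]
opening: 0.054
```

```bash
python3 - <<'E'
from h import *
im,d=camera("scene"); save("12_scene",im,(260,150,340,230),7)
E
```

```text
(no output)
```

View pics/12_scene.png

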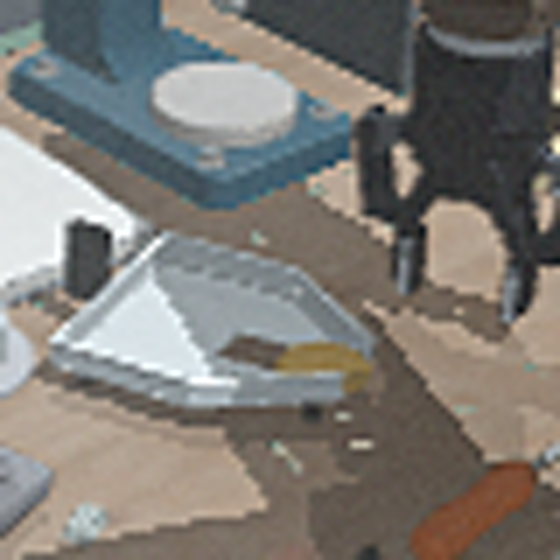

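Call:
servo_tool(steps=[{"x": 0, "y": 0, "z": -4, "yaw": 0}, {"x": 0, "y": 0, "z": -8, "yaw": 0}, {"x": 0, "y": 0, "z": -8, "yaw": 0}])

```text
time: 10.6
ee_pos: [0.47, -0.1725, 0.0246]
tcp_rot: [180.0, 0.1, 110.7]
wrist_force: [0.1, 1.0, -0.7]
opening: 0.0543
```

Call:
servo_tool(steps=[{"x": 0, "y": 0, "z": -2, "yaw": 0}, {"x": 0, "y": 0, "z": -2, "yaw": 0}])

```text
time: 10.85
ee_pos: [0.47, -0.1724, 0.0226]
tcp_rot: [180.0, 0.1, 110.7]
wrist_force: [0.4, 0.4, 0.5]
opening: 0.0539
```

Call:
servo_tool(steps=[{"x": 0, "y": 0, "z": -1.5, "yaw": 0}, {"x": 0, "y": 0, "z": -1.5, "yaw": 0}])

```text
time: 11.1
ee_pos: [0.4699, -0.1724, 0.0209]
tcp_rot: [180.0, 0.1, 110.7]
wrist_force: [-0.4, 0.6, -0.1]
opening: 0.0539
```

Call:
servo_tool(steps=[{"x": 0, "y": 0, "z": -1.5, "yaw": 0}, {"x": 0, "y": 0, "z": -1.5, "yaw": 0}])

```text
time: 11.35
ee_pos: [0.4698, -0.1724, 0.0192]
tcp_rot: [180.0, 0.0, 110.7]
wrist_force: [-0.2, 0.1, 0.6]
opening: 0.0538
```

Call:
servo_tool(steps=[{"x": 0, "y": 0, "z": -1, "yaw": 0}, {"x": 0, "y": 0, "z": -1, "yaw": 0}])

```text
time: 11.6
ee_pos: [0.4699, -0.1724, 0.0183]
tcp_rot: [180.0, 0.0, 110.7]
wrist_force: [0.2, 0.5, 0.6]
opening: 0.0543
```

Call:
servo_tool(steps=[{"x": 0, "y": 0, "z": -1, "yaw": 0}, {"x": 0, "y": 0, "z": -1, "yaw": 0}])

```text
time: 11.85
ee_pos: [0.4699, -0.1724, 0.0183]
tcp_rot: [179.9, 0.1, 110.7]
wrist_force: [-3.7, 2.1, 10.0]
opening: 0.0541
```

Call:
servo_tool(steps=[{"x": 0, "y": 0, "z": -1, "yaw": 0}, {"x": 0, "y": 0, "z": -1, "yaw": 0}])

```text
time: 12.1
ee_pos: [0.4699, -0.1724, 0.0182]
tcp_rot: [179.9, 0.1, 110.7]
wrist_force: [-3.4, 0.6, 10.1]
opening: 0.0537
```

Bench contact came at TCP z = 0.0182, so at this opening the tips stand 18.2 mm ahead of the TCP. For tips about 1.5 mm below the disc's underside I need TCP z ≈ 0.033. I'll go over the nose and look before descending.

Call:
servo_tool(steps=[{"x": 0, "y": 0, "z": 30, "yaw": 0}, {"x": 0, "y": 0, "z": 75, "yaw": 0}, {"x": -1, "y": 20, "z": 85, "yaw": 0}, {"x": -3, "y": 60, "z": 85, "yaw": 0}, {"x": -4.4, "y": 100, "z": 75, "yaw": -0.2}, {"x": -4.4, "y": 113, "z": 60, "yaw": -0.2}, {"x": -4.4, "y": 113, "z": 45, "yaw": -0.2}, {"x": -4.4, "y": 113, "z": 45, "yaw": -0.2}], grip=64)

```text
time: 13.1
ee_pos: [0.4646, -0.0598, 0.0615]
tcp_rot: [-179.9, 0.0, 110.5]
wrist_force: [-0.1, -0.1, 1.0]
opening: 0.0641
```

```bash
python3 - <<'E'
from h import *
im,d=camera("scene"); save("13_scene",im,(265,160,335,220),10)
print(get_obs()["ee_pos"])
E
```

```text
[ 0.46507028 -0.06005372  0.06242648]
```

View pics/13_scene.png

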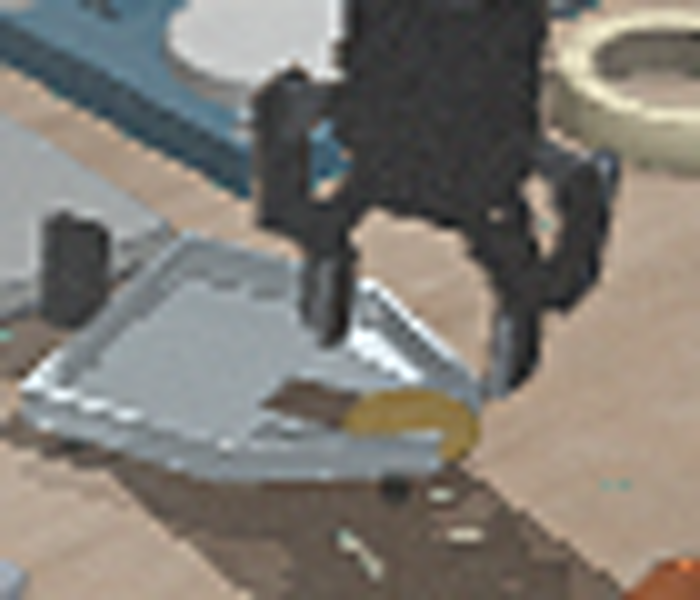

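```bash
python3 - <<'E'
from h import *
u=np.array([.9367,.350]); t=np.array([.465,-.060])
for s in(32,46,-32,-46):
  for zz in(.0445,.0145):
    p=t+u*s/1000; print(s,zz,((proj("scene",[*p,zz])-[265,160]+.5)*10).round())
print(((proj("scene",[.465,-.06,.019])-[265,160]+.5)*10).round())
E
```

```text
32 0.0445 [337. 340.]
32 0.0145 [333. 408.]
46 0.0445 [303. 330.]
46 0.0145 [299. 398.]
-32 0.0445 [493. 386.]
-32 0.0145 [487. 454.]
-46 0.0445 [528. 396.]
-46 0.0145 [522. 464.]
[410. 420.]
```

The projection puts the rear tip at (316,403), inside the hole, and the front tip at (505,459), clear of the disc. Descending.

Call:
servo_tool(steps=[{"x": 0.3, "y": 0.3, "z": -10, "yaw": 0}, {"x": 0.3, "y": 0.3, "z": -20, "yaw": 0}, {"x": 0.3, "y": 0.3, "z": -26, "yaw": 0}, {"x": 0.3, "y": 0.3, "z": -28.8, "yaw": 0}, {"x": 0.3, "y": 0.3, "z": -28.8, "yaw": 0}, {"x": 0.3, "y": 0.3, "z": -28.8, "yaw": 0}])

```text
time: 13.9
ee_pos: [0.4656, -0.0598, 0.0339]
tcp_rot: [180.0, 0.1, 110.4]
wrist_force: [0.4, -0.1, -0.1]
opening: 0.0642
```

Call:
servo_tool(steps=[{"x": 0, "y": 0, "z": -1.2, "yaw": 0}, {"x": 0, "y": 0, "z": -1.2, "yaw": 0}, {"x": 0, "y": 0, "z": -1.2, "yaw": 0}, {"x": 0, "y": 0, "z": -1.2, "yaw": 0}, {"x": 0, "y": 0, "z": -1.2, "yaw": 0}, {"x": 0, "y": 0, "z": -1.2, "yaw": 0}], grip=46, grip_force=30)

```text
time: 14.65
ee_pos: [0.466, -0.0598, 0.0334]
tcp_rot: [179.9, 0.1, 110.5]
wrist_force: [-0.9, 0.0, 5.6]
opening: 0.0494
```

```bash
python3 - <<'E'
from h import *
im,d=camera("scene"); save("14_scene",im,(265,160,335,220),10)
print(get_obs()["ee_pos"],get_obs()["opening"])
E
```

```text
[ 0.46605058 -0.05977294  0.03346001] 0.04978878413941363
```

View pics/14_scene.png

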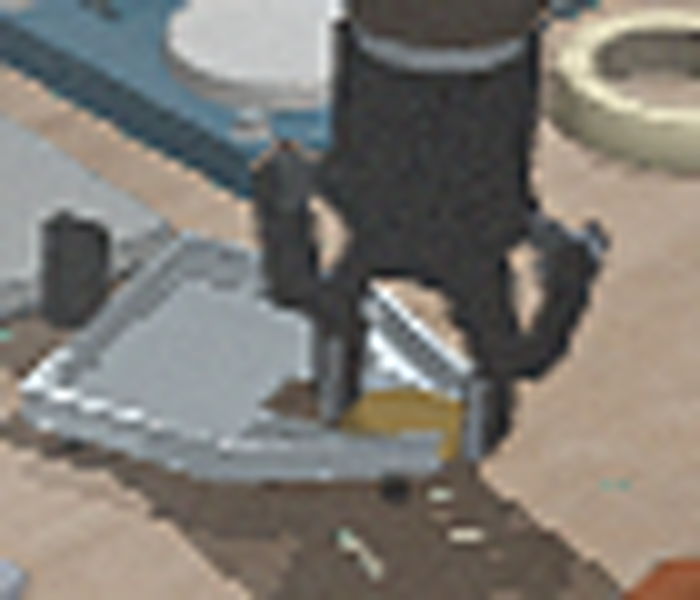

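The opening reads 49.6 mm where 52 is expected, so the tips may be holding the disc on their rounding. I'll reopen and grip 2 mm lower to compare.

Call:
servo_tool(steps=[{"x": 0, "y": 0, "z": 0, "yaw": 0}, {"x": 0, "y": 0, "z": 0, "yaw": 0}, {"x": 0, "y": 0, "z": -1, "yaw": 0}, {"x": 0, "y": 0, "z": -2, "yaw": 0}, {"x": 0, "y": 0, "z": -2, "yaw": 0}], grip=60)

```text
time: 15.32
ee_pos: [0.4659, -0.0598, 0.0313]
tcp_rot: [179.9, 0.1, 110.5]
wrist_force: [-0.1, -0.4, -0.5]
opening: 0.06
```

Call:
servo_tool(steps=[{"x": 0, "y": 0, "z": 0, "yaw": 0}, {"x": 0, "y": 0, "z": 0, "yaw": 0}, {"x": 0, "y": 0, "z": 0, "yaw": 0}, {"x": 0, "y": 0, "z": 0, "yaw": 0}, {"x": 0, "y": 0, "z": 0, "yaw": 0}, {"x": 0, "y": 0, "z": 0, "yaw": 0}], grip=46)

```text
time: 16.08
ee_pos: [0.4662, -0.0598, 0.0317]
tcp_rot: [179.9, 0.1, 110.4]
wrist_force: [-0.4, 0.5, 5.3]
opening: 0.0497
```

Same opening at both heights, so it is finger compliance and not tip rounding. I'll take the shallower grip so the disc has only about 1 mm to settle at placing.

Call:
servo_tool(steps=[{"x": 0, "y": 0, "z": 0, "yaw": 0}, {"x": 0, "y": 0, "z": 0, "yaw": 0}, {"x": 0, "y": 0, "z": 1, "yaw": 0}, {"x": 0, "y": 0, "z": 1.6, "yaw": 0}, {"x": 0, "y": 0, "z": 1.6, "yaw": 0}], grip=60)

```text
time: 16.7
ee_pos: [0.4662, -0.0598, 0.0333]
tcp_rot: [179.9, 0.1, 110.4]
wrist_force: [-0.2, -0.0, 0.3]
opening: 0.06
```

Call:
servo_tool(steps=[{"x": 0, "y": 0, "z": 0, "yaw": 0}, {"x": 0, "y": 0, "z": 0, "yaw": 0}, {"x": 0, "y": 0, "z": 0, "yaw": 0}, {"x": 0, "y": 0, "z": 0, "yaw": 0}, {"x": 0, "y": 0, "z": 0, "yaw": 0}, {"x": 0, "y": 0, "z": 0, "yaw": 0}], grip=46)

```text
time: 17.45
ee_pos: [0.4664, -0.0598, 0.0336]
tcp_rot: [179.9, 0.1, 110.4]
wrist_force: [-1.7, 0.2, 5.7]
opening: 0.0496
```

Call:
servo_tool(steps=[{"x": 0, "y": 0, "z": 3, "yaw": 0}, {"x": 0, "y": 0, "z": 8, "yaw": 0}, {"x": 0, "y": 0, "z": 18, "yaw": 0}, {"x": 0, "y": 0, "z": 35, "yaw": 0}, {"x": 0, "y": 0, "z": 55, "yaw": 0}, {"x": 0, "y": 0, "z": 60, "yaw": 0}])

```text
time: 18.2
ee_pos: [0.4673, -0.0599, 0.0957]
tcp_rot: [179.7, 0.2, 110.5]
wrist_force: [-0.1, 0.2, -0.1]
opening: 0.0498
```

```bash
python3 - <<'E'
from h import *
im,d=camera("scene"); save("15_scene",im,(265,150,335,220),9)
print(get_obs()["ee_pos"],get_obs()["opening"])
E
```

```text
[ 0.46714094 -0.05994614  0.09546123] 0.04967403950210546
```

View pics/15_scene.png

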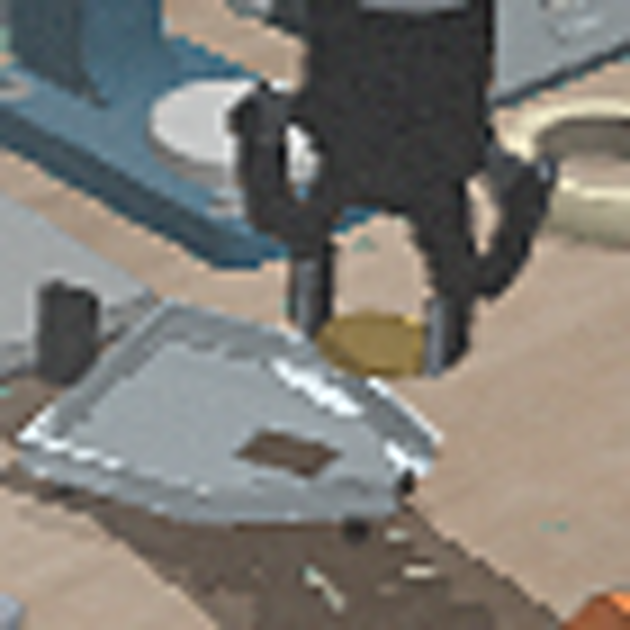

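The disc is held level at (375,345), and the tray is in place and empty. I'll lift over the balance to above the thick weight.

Call:
servo_tool(steps=[{"x": 0, "y": 0, "z": 40, "yaw": 0}, {"x": 0, "y": 10, "z": 85, "yaw": 0}, {"x": 0, "y": 40, "z": 105, "yaw": 0}, {"x": 1, "y": 85, "z": 105, "yaw": 0}, {"x": 2, "y": 130, "z": 105, "yaw": 0}, {"x": 3, "y": 175, "z": 105, "yaw": 0}, {"x": 3, "y": 220, "z": 105, "yaw": 0}, {"x": 4, "y": 265, "z": 105, "yaw": 0}, {"x": 5, "y": 310, "z": 105, "yaw": 0}, {"x": 5, "y": 350, "z": 105, "yaw": 0}, {"x": 5, "y": 376, "z": 100, "yaw": 0}, {"x": 5, "y": 385, "z": 85, "yaw": 0}])

```text
time: 19.75
ee_pos: [0.4721, 0.3264, 0.1797]
tcp_rot: [179.8, 0.2, 110.5]
wrist_force: [0.5, -0.6, -0.1]
opening: 0.0497
```

Call:
servo_tool(steps=[{"x": 0, "y": 0, "z": -5, "yaw": 0}, {"x": 0, "y": 0, "z": -8, "yaw": 0}])

```text
time: 20.0
ee_pos: [0.4719, 0.3254, 0.1711]
tcp_rot: [179.8, 0.2, 110.5]
wrist_force: [0.4, -0.3, 0.2]
opening: 0.0492
```

```bash
python3 - <<'E'
from h import *
im,d=camera("scene"); np.savez("16_scene",im=im,d=d); save("16_scene",im,(190,150,270,240),8)
im,d=camera("top"); save("16_top",im,(150,160,250,240),6)
print(get_obs()["ee_pos"],get_obs()["opening"],get_obs()["wrist_force"])
E
```

```text
[0.47214921 0.32549101 0.17161791] 0.0498374452249309 [ 0.06671826 -1.27899432 -0.13599112]
```

View pics/16_scene.png

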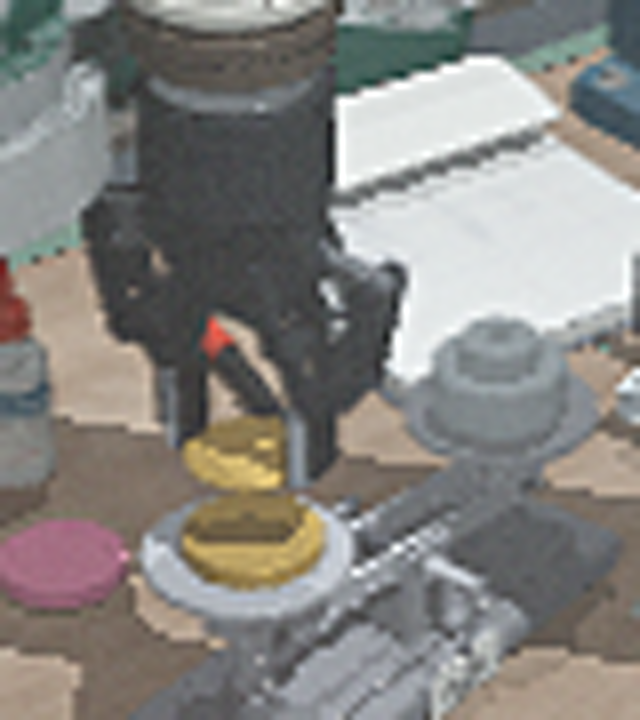

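View pics/16_top.png

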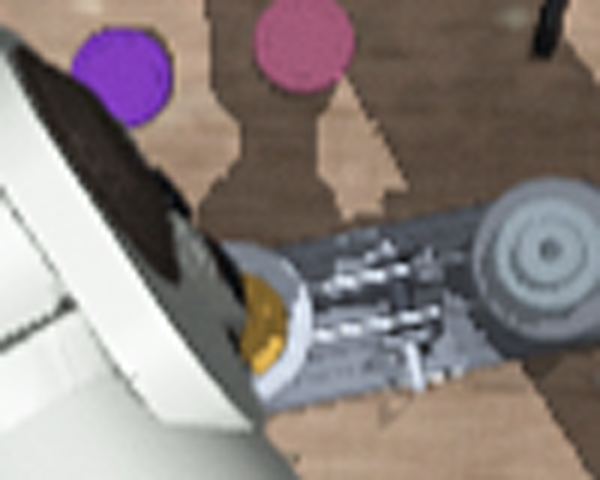

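```bash
python3 - <<'E'
from h import *
z=np.load("16_scene.npz")["im"]; J=cv2.resize(z[150:240,190:270],None,fx=8,fy=8,interpolation=cv2.INTER_NEAREST)
for c,zz,r,col in(((.4721,.3255),.157,.026,(255,0,0)),((.4721,.3255),.154,.026,(255,0,0)),((.472,.325),.1185,.029,(0,0,255)),((.472,.325),.1085,.029,(0,0,255))):
    P_=np.array([(proj("scene",[c[0]+r*np.cos(t),c[1]+r*np.sin(t),zz])-[190,150]+.5)*8 for t in np.linspace(0,6.28,60)]).astype(np.int32); cv2.polylines(J,[P_],True,col,1)
save("17",J[280:640,80:440],None,1.6)
E
```

```text
(no output)
```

View pics/17.png

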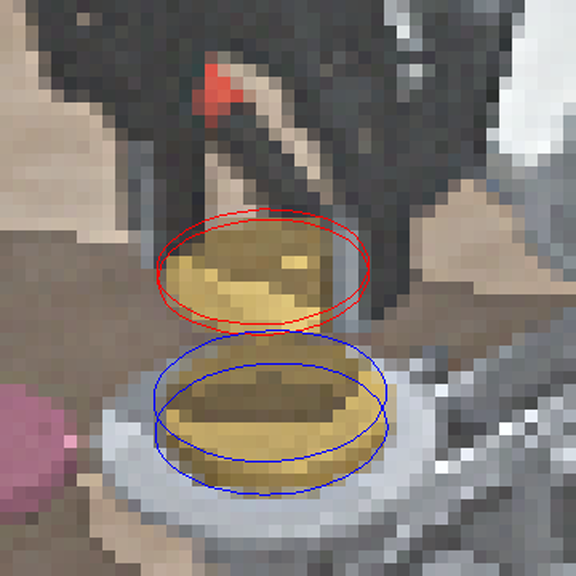

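The carried disc matches its projection, and the thick weight sits about 1 mm further right than my estimate. I'll shift (-0.7, -0.8) mm and lower to TCP z ≈ 0.137.

Call:
servo_tool(steps=[{"x": -0.7, "y": -0.8, "z": -12, "yaw": 0}, {"x": -0.7, "y": -0.8, "z": -22, "yaw": 0}, {"x": -0.7, "y": -0.8, "z": -28, "yaw": 0}, {"x": -0.7, "y": -0.8, "z": -31.5, "yaw": 0}, {"x": -0.7, "y": -0.8, "z": -33.5, "yaw": 0}, {"x": -0.7, "y": -0.8, "z": -33.5, "yaw": 0}])

```text
time: 20.85
ee_pos: [0.4715, 0.3248, 0.1382]
tcp_rot: [179.8, 0.2, 110.5]
wrist_force: [-0.8, -0.4, 0.1]
opening: 0.0495
```

```bash
python3 - <<'E'
from h import *
im,d=camera("scene"); np.savez("18_scene",im=im,d=d); save("18_scene",im,(195,170,265,230),10)
print(get_obs()["ee_pos"],get_obs()["opening"],get_obs()["wrist_force"])
E
```

```text
[0.47151525 0.32479244 0.13831254] 0.049374075467127125 [ 1.12143485  0.08143314 -1.64417928]
```

View pics/18_scene.png

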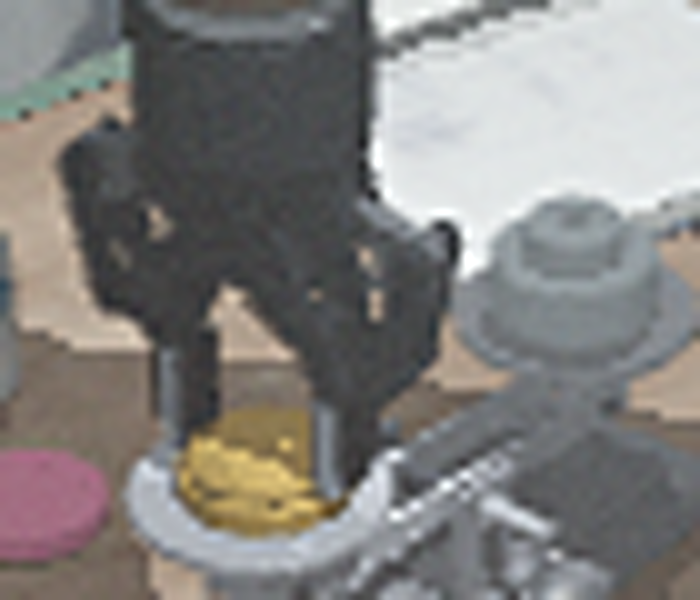

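Call:
servo_tool(steps=[{"x": 0, "y": 0, "z": -0.6, "yaw": 0}, {"x": 0, "y": 0, "z": -1.1, "yaw": 0}, {"x": 0, "y": 0, "z": -1.1, "yaw": 0}])

```text
time: 21.28
ee_pos: [0.4715, 0.3248, 0.1373]
tcp_rot: [179.7, 0.2, 110.5]
wrist_force: [-0.3, -0.1, -0.5]
opening: 0.0495
```

Call:
servo_tool(steps=[{"x": 0, "y": 0, "z": 0, "yaw": 0}, {"x": 0, "y": 0, "z": 0, "yaw": 0}, {"x": 0, "y": 0, "z": 0, "yaw": 0}, {"x": 0, "y": 0, "z": 0, "yaw": 0}], grip=66)

```text
time: 21.78
ee_pos: [0.4715, 0.3248, 0.1373]
tcp_rot: [179.7, 0.2, 110.5]
wrist_force: [-0.5, 0.3, -0.0]
opening: 0.0662
```

```bash
python3 - <<'E'
from h import *
im,d=camera("scene"); np.savez("19_scene",im=im,d=d); save("19_scene",im,(195,170,265,230),10)
E
```

```text
(no output)
```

View pics/19_scene.png

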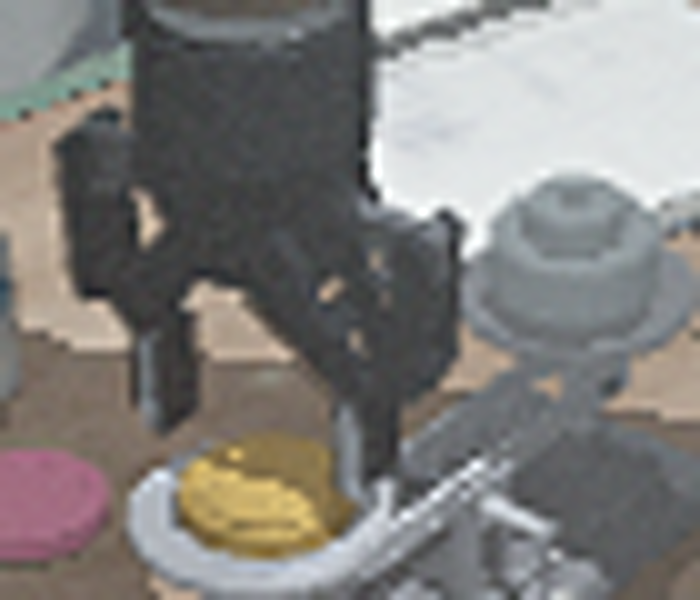

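The disc is down and the beam is swinging towards level. I'll rise straight up and draw the arm aside.

Call:
servo_tool(steps=[{"x": 0, "y": 0, "z": 10, "yaw": 0}, {"x": 0, "y": 0, "z": 35, "yaw": 0}, {"x": 0, "y": 0, "z": 75, "yaw": 0}, {"x": 0, "y": 0, "z": 120, "yaw": 0}, {"x": -40, "y": 40, "z": 140, "yaw": 0}, {"x": -85, "y": 75, "z": 140, "yaw": 0}, {"x": -130, "y": 105, "z": 140, "yaw": 0}, {"x": -175, "y": 135, "z": 140, "yaw": 0}, {"x": -220, "y": 165, "z": 140, "yaw": 0}, {"x": -250, "y": 190, "z": 140, "yaw": 0}, {"x": -260, "y": 200, "z": 140, "yaw": 0}, {"x": -260, "y": 200, "z": 140, "yaw": 0}])

```text
time: 23.32
ee_pos: [0.2114, 0.525, 0.2775]
tcp_rot: [179.7, 0.2, 110.6]
wrist_force: [0.0, -0.4, 0.2]
opening: 0.0659
```

Call:
servo_tool(steps=[{"x": 0, "y": 0, "z": 0, "yaw": 0}, {"x": 0, "y": 0, "z": 0, "yaw": 0}, {"x": 0, "y": 0, "z": 0, "yaw": 0}, {"x": 0, "y": 0, "z": 0, "yaw": 0}, {"x": 0, "y": 0, "z": 0, "yaw": 0}, {"x": 0, "y": 0, "z": 0, "yaw": 0}, {"x": 0, "y": 0, "z": 0, "yaw": 0}, {"x": 0, "y": 0, "z": 0, "yaw": 0}, {"x": 0, "y": 0, "z": 0, "yaw": 0}, {"x": 0, "y": 0, "z": 0, "yaw": 0}, {"x": 0, "y": 0, "z": 0, "yaw": 0}, {"x": 0, "y": 0, "z": 0, "yaw": 0}])

```text
time: 24.82
ee_pos: [0.2114, 0.525, 0.2775]
tcp_rot: [179.7, 0.2, 110.6]
wrist_force: [0.5, 0.1, 0.5]
opening: 0.0662
```

Call:
servo_tool(steps=[{"x": 0, "y": 0, "z": 0, "yaw": 0}, {"x": 0, "y": 0, "z": 0, "yaw": 0}, {"x": 0, "y": 0, "z": 0, "yaw": 0}, {"x": 0, "y": 0, "z": 0, "yaw": 0}, {"x": 0, "y": 0, "z": 0, "yaw": 0}, {"x": 0, "y": 0, "z": 0, "yaw": 0}, {"x": 0, "y": 0, "z": 0, "yaw": 0}, {"x": 0, "y": 0, "z": 0, "yaw": 0}, {"x": 0, "y": 0, "z": 0, "yaw": 0}, {"x": 0, "y": 0, "z": 0, "yaw": 0}, {"x": 0, "y": 0, "z": 0, "yaw": 0}, {"x": 0, "y": 0, "z": 0, "yaw": 0}])

```text
time: 26.32
ee_pos: [0.2114, 0.525, 0.2775]
tcp_rot: [179.7, 0.2, 110.6]
wrist_force: [-0.4, 0.8, -0.3]
opening: 0.0663
```

```bash
cat > chk.py <<'E'
from h import *
import sys
k=sys.argv[1]
im,d=camera("scene"); np.savez(k+"_scene",im=im,d=d); save(k+"_scene",im,(190,160,280,240),8)
im,d=camera("top"); np.savez(k+"_top",im=im,d=d); save(k+"_top",im,(165,160,335,240),4.7)
pc=cloud("top",d); hsv=cv2.cvtColor(im,cv2.COLOR_RGB2HSV).astype(int)
a=(165,185,215,235); h=hsv[a[1]:a[3],a[0]:a[2]]; br=((h[...,0]>12)&(h[...,0]<34)&(h[...,1]>100)&(h[...,2]>60))
print("disc top z",np.median(pc[a[1]:a[3],a[0]:a[2],2][br&(pc[a[1]:a[3],a[0]:a[2],2]>.08)]),br.sum())
b=pc[196:208,236:248]; print("blank flange/hub z", np.percentile(b[...,2],[50,90,97]))
for nm,p in (("blankpan",pc[185:220,222:262]),("wpan",pc[198:230,172:206])):
    q=p[...,2]; q=q[(q>.075)]; print(nm,np.percentile(q,[10,20,30]))
print(get_obs()["time"])
E
python3 chk.py 20
```

```text
disc top z 0.11298743595206451 261
blank flange/hub z [0.1332679  0.1376303  0.13901023]
blankpan [0.09864272 0.09976412 0.100951  ]
wpan [0.09831965 0.09946883 0.10056558]
26.425
```

View pics/20_scene.png

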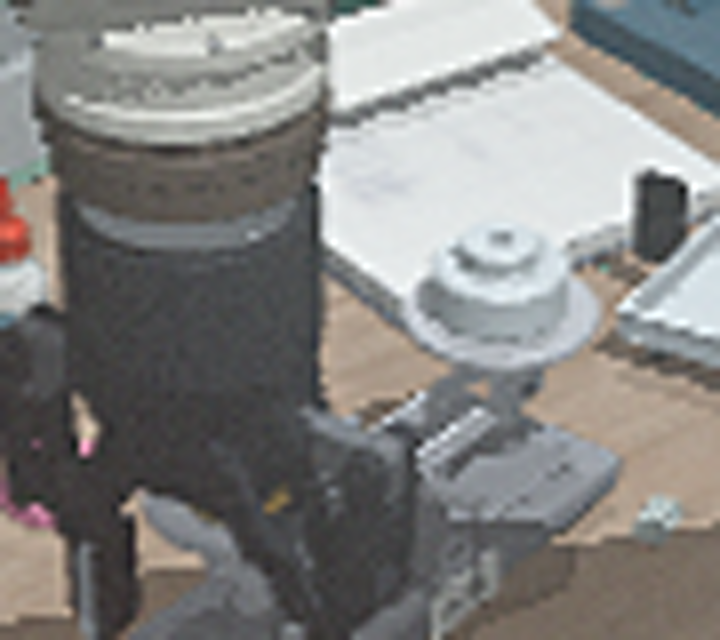

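View pics/20_top.png

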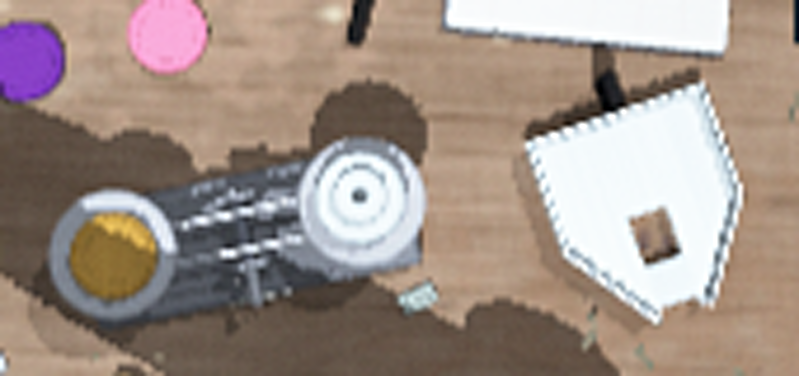

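The beam is level: both pans read z ≈ 0.0995–0.100 and the disc top is at 0.113. The arm blocks the scene view, so I'll move it right to check centring.

Call:
servo_tool(steps=[{"x": 15, "y": -40, "z": 20, "yaw": 0}, {"x": 35, "y": -85, "z": 40, "yaw": 0}, {"x": 55, "y": -130, "z": 60, "yaw": 0}, {"x": 75, "y": -180, "z": 60, "yaw": 0}, {"x": 95, "y": -230, "z": 60, "yaw": 0}, {"x": 110, "y": -280, "z": 60, "yaw": 0}, {"x": 125, "y": -330, "z": 60, "yaw": 0}, {"x": 135, "y": -380, "z": 60, "yaw": 0}, {"x": 140, "y": -430, "z": 60, "yaw": 0}, {"x": 140, "y": -480, "z": 60, "yaw": 0}, {"x": 140, "y": -510, "z": 60, "yaw": 0}, {"x": 140, "y": -510, "z": 60, "yaw": 0}])

```text
time: 27.92
ee_pos: [0.3513, 0.0136, 0.3377]
tcp_rot: [179.7, 0.2, 110.3]
wrist_force: [0.7, 0.4, 0.4]
opening: 0.0662
```

```bash
python3 chk.py 21; python3 - <<'E'
from h import *
J=cv2.resize(np.load("21_scene.npz")["im"][195:235,195:255],None,fx=12,fy=12,interpolation=cv2.INTER_CUBIC); save("22",J)
E
```

```text
disc top z 0.11286022318920977 258
blank flange/hub z [0.13329675 0.13746763 0.13918455]
blankpan [0.09837254 0.09982198 0.10086627]
wpan [0.09815242 0.09939181 0.10051403]
28.025
```

View pics/22.png

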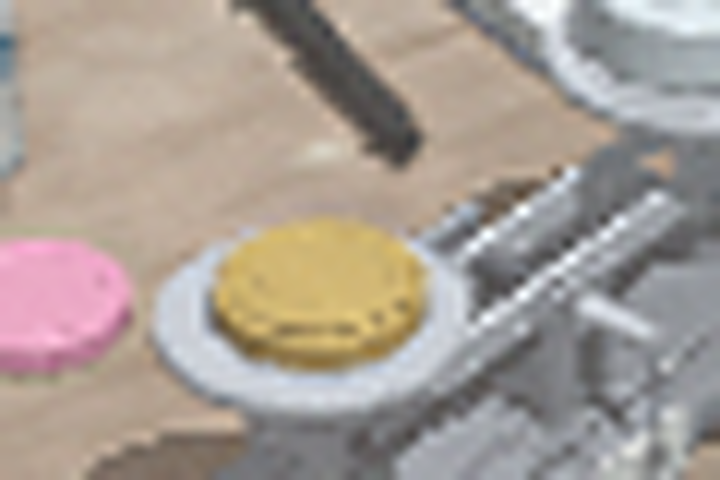

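View pics/21_scene.png

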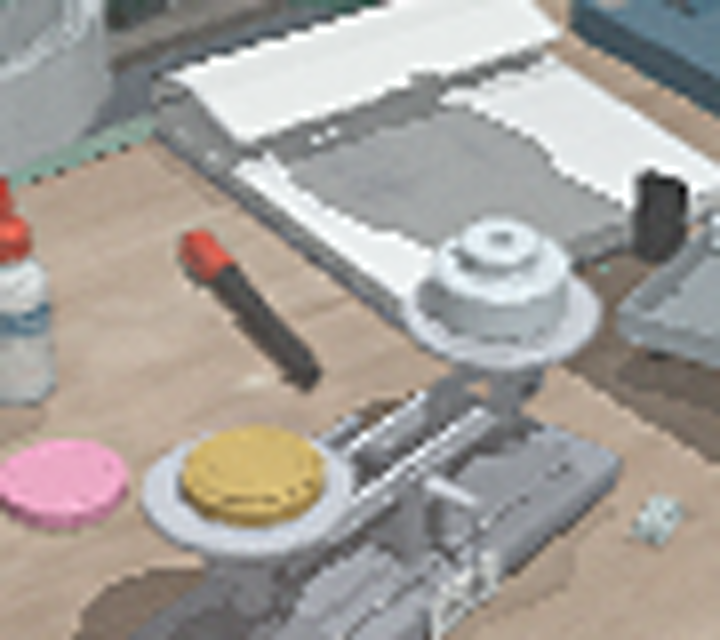

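The thin disc lies flat and centred on the thick weight (crop (320,290)), the beam is level and at rest, and the blank, pad and tray are in place. I'm handing the job in.

```bash
python3 -c "
from workcell import job_done
print(job_done())"
```

```text
the job is handed in; nothing more can be done
None
```

The thin 50 g weight is on the thick weight and the beam is level. I tipped the tray by its grip to about 0.45 rad, and the weight slid into the nose. I then set the tray flat with the weight still there, took it through the finger hole and laid it on the raised pan. The job was handed in at about 28 s.

**Last checks:**
- **Beam:** both pans measured z ≈ 0.099–0.100 m, unchanged between two looks 1.6 s apart.
- **Thin weight:** its top was at 0.113 m, which fits lying flat on the thick weight. By eye it looked centred in the scene view.
- **Other things:** the tray, blank and pad looked unmoved in the last pictures. I did not recheck the tape roll, and the glue bottle showed only at the edge of the last crop.

**Disagreements:**
- The gripper read 49.6 mm on the 52 mm disc. The reading was the same at two grip heights, so I took it as finger give.
- The two cameras disagreed by about 1–2 mm on the thick weight's position; I corrected by about 1 mm before placing.
- One move call was refused because its rows lacked the yaw value. I sent it again, and nothing had moved.

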